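# Pop the grinder guard and fetch its drum on the dowel

## Task

Take the wooden dowel from its forked stand and push one end of it into the small hole in the grinder's steel housing, pressing the spring catch inside until the guard lid springs open. Then run the same dowel through the bore of the grinding drum lying under the lid, lift the drum out on it, and lay the dowel back across both forks of the stand with the drum hanging on it between the forks. The gripper must not touch the drum, and the other things on the bench stay where they are.

Things in the scene. Friction and masses are not known exactly. Their poses are not given: they have to be found in the camera images.
- grinder: Bench grinder, fixed; origin on the bench under the drum's place, z up. Black base plate 16 mm thick, x -145 to 65, y -45 to 108 mm. At its +y end a steel housing, x -52 to 52, y 58 to 100, 110 mm high. From there to y = -33 runs a steel trough, walls 6 mm thick at x = +-52, 90 mm high, under a flat lid. Beside it a motor 78 mm high, x -139 to -75 mm.
- release_hole (a point): Centre of the mouth of the round release hole, 20 mm diameter, in the housing's upright +y face (x 36, y 100, height 60 mm in the grinder's frame; axes as the grinder's). It runs level along the grinder's -y through an 8 mm plate. The end of the spring catch, an 18 mm brass disc, stands 12 mm behind the mouth.
- catch (a joint): Spring catch behind the hole: travel in m along the grinder's -y, 0 = at rest, holding the lid; it lets the lid go at about 0.007, end stop at 0.013, and returns by itself. Pushing it takes 2 N at first, 4 to 5 N at the end.
- lid (a joint): Perforated steel lid over the trough, hinged along its upper -x edge (x -52 mm, height 92 mm). Angle in rad, 0 = shut, 1.9 = fully open. When the catch lets go, a spring swings it open within about 2 s and holds it there, standing on the hinge side, leaning outward, up to about 195 mm above the bench.
- lid_edge (a point): Middle of the lid's free edge, 104 mm from the hinge (at the grinder's +x side, height 92 mm when shut).
- trough_end (a point): Middle of the trough's open -y end, on the drum's axis (x 0, y -33, height 62 mm in the grinder's frame; axes as the grinder's). The end wall, 5 mm thick, is only 42 mm high, so a level rod enters above it along the grinder's +y. With the lid open nothing but the drum is in the rod's way as far as y = 85 mm.
- drum: Grinding drum, a loose pale thick-walled sleeve: outside diameter 48, bore 22, length 36 mm, about 90 g. Origin at its centre, bore along its own y. At first it lies in a V cradle in the trough, bore along the grinder's y, axis at x = 0 and 62 mm above the bench, centre within 7 mm of y = 0. The lid hides it from above until open; its end shows in the open trough end.
- dowel: Plain round wooden dowel, 12 mm diameter, 250 mm long, about 30 g, loose; both ends alike. Origin at its centre, its length along its own x (its roll is arbitrary). At first it lies level across the stand's forks.
- stand: Dark wooden stand, fixed: foot 250 x 70 mm, 10 mm thick, length along its own x; origin under the middle of the foot on the bench, z up. Two forks, each 10 mm thick, at x = +-110 mm, each a V notch (90 degrees, about 40 mm wide at the top) open upward, 82 mm high in all. Nothing stands between the forks.
- stand_rest (a point): Middle between the forks at the height where the axis of the dowel lies in them: 70 mm above the bench. Axes as the stand's.
- ink: Bystander: glass ink jar, 50 mm diameter, 60 mm high.
- loupe: Bystander: small black eyepiece loupe, 38 mm diameter, 30 mm high.
- nib_case: Bystander: flat grey nib case, 90 x 60 x 22 mm.

How it is judged:
By the outcome, as a careful person would: the job done as asked, in the order asked, and still so for the second after the job is handed in, with the robot touching nothing.
It also fails if it takes over 61 s, if anything falls off the work surface, if the arm or the gripper's body presses on something with over 40 N, if the wrist force passes 120 N, or if a joint passes its speed limit or range.

## Robot

A 6-joint arm with a two-finger parallel gripper is mounted at the origin on the work surface. World frame = base frame: x ahead of the robot, y to its left, z up, the work surface at z = 0. Lengths are in m, angles in rad, forces in N, time in s.
With the tool pointing down it reaches from about 0.25 to 0.775 m from the base axis. Payload 4 kg.
Tool frame: the origin (TCP) lies between the finger pads; the fingertips stand 25 mm ahead of it and the grasp point (between the pads) lies 6 mm ahead of it (robot.tip_reach is the z of the fingertips in the tool frame, in m); z points along the fingers, y is the line along which they close (so a half turn about z gives the same grasp; the last joint's range is limited). The gripper opens to 94 mm and grips with 3 to 60 N. Pads are 16 mm wide; open, the fingers measure 119 mm over their backs; the gripper's body (75 mm by 177 mm) begins 78 mm behind the grasp point.
Start: joints at [1.19, 0.087, 1.371, -0, 1.684, -0.103], TCP at [0.151, 0.529, 0.231] pointing down, gripper open.
Joint ranges: [-3.1, 3.1], [-0.76, 2.03], [0.27, 2.55], [-1.08, 4.22], [0.17, 2.65], [-2.57, 2.57]. Speed limits (rad/s): [2.79, 2.79, 3.14, 3.14, 3.14, 3.14].

## Interface

Orientations are given as [roll, pitch, yaw] about the fixed x, y, z axes, in that order (R = Rz(yaw) Ry(pitch) Rx(roll)).
In Python, from bench import robot gives the robot as it stands. The module is installed in compiled form; this text tells all that it offers.
- The arm moves only by the shell command python3 -m handwheel 'ROWS'. ROWS is JSON, a list of rows, each a list of 3 entries, a list of its own where there are three numbers: the turn, a rotation vector about the world's x, y, z in units of 90 degrees (1.0 is 90 degrees), then the shift along the world's x, y, z in units of 0.05 m (1.0 is 0.05 m), then the closure, from 0 (fully open) to 1 (shut). A call has 1 to 5 rows; each row shifts and turns the commanded pose from where the row before left it; what a row does not reach is not made up. A row lasts 1/10 s, in which the tool goes at most 50 mm and 8.59 degrees, less where a joint would pass 70% of its speed; a pose out of reach is approached as far as the arm can. A call with a number of a shift or a turn outside -1 to 1 is refused whole. A call with a gripper value outside its range is refused whole. The fingers move at their own pace and stop on an object; the grip force is fixed at half the most. Time passes only in rows, so rows that do not move let the fingers close. It gives the time, the measured TCP pose, the force, the opening and the grip force at its end, in the units of the state.
- robot.get_obs(): the state, without advancing time (a new reading comes with each control period).
- robot.snapshot(name): name is "side" or "top"; returns (picture, depth): 480x640x3 uint8, red, green, blue; 480x640 float32, m along the optical axis (not along the pixel's ray), 0 where there is no reading.
- robot.calibration(name): a dict with "mtx" (3x3 intrinsics, pixels), "extrinsics" (4x4, takes a point from camera to world coordinates). Camera axes: x right, y down, z forward; pixel columns grow to the right and rows downward; lengths in m; the calibration is good to about 2 mm. A picture is of the moment at which its call begins. calibration takes no time and is no camera call.
- robot.close_job(): hands the job in; it is judged then, once.
Trained networks look in the newest picture that a camera, given by its name, has taken for a name from the list of things; names that differ only in an ending like _2 or _b are one class to them, and where a whole thing is asked for, a point or a joint stands for the part that bears it (a point fixed in the world has none). Each returns a list of dicts, best first, with "p" (0 to 1); they miss things now and then, are a little off and sometimes report something else, mostly with a low value. They report only what shows in the picture. A call takes as long as a camera call.
- robot.boxes_of(query, camera): "bbox" ([left, top, right, bottom] in pixels, round what is visible of it).
The state is a dict: "time": time; "joint_positions": joint angles; "qvel": joint speeds; "joint_torque": joint torques, N m; "tool_pos": TCP position; "ee_rot": TCP orientation; "wrist_force": force on the tool from outside, world axes, zero at the start; "wrist_torque": the same for the moment, N m; "width": finger opening in m; "finger_force": force on a finger pad.
Only numpy, scipy, OpenCV 4.12 (cv2) and the standard library are available. Lean on these libraries where they do the work, as an engineer would, in place of code of your own. Each camera call takes 0.05 s, during which the arm holds its last target. There are 200 camera calls.

## Working session

There is one attempt and no reset: what is moved stays moved. The work goes in short steps, Python scripts to look and compute and a shell command to move; the robot and the scene stay as the last step left them, time stands still between calls to the robot, and variables do not carry over. Pictures are saved under pics/ and viewed, at most 10 in all, crops included, and the job is handed in when it is done.

```bash
mkdir -p pics; cat > h.py <<'E'
import numpy as np, cv2
from bench import robot
def snap(n,f=None):
    im,d=robot.snapshot(n)
    if f: cv2.imwrite('pics/'+f,im[:,:,::-1])
    return im,d
def cloud(n,d):
    c=robot.calibration(n);K=np.array(c['mtx']);T=np.array(c['extrinsics'])
    v,u=np.mgrid[0:480,0:640]
    P=np.stack([(u-K[0,2])/K[0,0]*d,(v-K[1,2])/K[1,1]*d,d],-1)
    W=P@T[:3,:3].T+T[:3,3]; W[d==0]=np.nan
    return W
def proj(n,p):
    c=robot.calibration(n);K=np.array(c['mtx']);T=np.linalg.inv(np.array(c['extrinsics']))
    q=K@(T[:3,:3]@np.array(p)+T[:3,3]); return q[:2]/q[2]
E
python3 - <<'E'
from h import *
o=robot.get_obs(); print({k:np.round(v,3) for k,v in o.items()})
for n in('top','side'):
    im,d=snap(n,n+'0.png'); np.save(n+'0.npy',cloud(n,d))
    c=robot.calibration(n); print(n,np.round(c['mtx'],1).tolist(),np.round(c['extrinsics'],3).tolist())
    for q in('grinder','dowel','stand','drum','ink','loupe','nib_case','lid'):
        print(q,[(np.round(b['bbox']).tolist(),round(b['p'],2)) for b in robot.boxes_of(q,n)[:2]])
E
```

```text
{'time': np.float64(0.0), 'joint_positions': array([ 1.19 ,  0.088,  1.372, -0.   ,  1.684, -0.103]), 'qvel': array([-0.   ,  0.002, -0.001,  0.001,  0.   ,  0.001]), 'joint_torque': array([-1.0000e-03, -3.4017e+01, -3.0243e+01,  7.2000e-02,  3.3000e-02,
       -0.0000e+00]), 'tool_pos': array([0.151, 0.528, 0.229]), 'ee_rot': array([-3.139, -0.   ,  2.864]), 'wrist_force': array([ 0.428,  0.716, -0.886]), 'wrist_torque': array([ 0.001,  0.021, -0.027]), 'finger_force': np.float64(0.0), 'width': np.float64(0.094)}
top [[587.9, 0.0, 308.4], [0.0, 587.9, 243.2], [0.0, 0.0, 1.0]] [[0.027, -0.994, 0.102, 0.335], [-1.0, -0.027, 0.001, -0.029], [0.002, -0.102, -0.995, 1.469], [0.0, 0.0, 0.0, 1.0]]
grinder [([222.0, 184.0, 313.0, 287.0], 0.73), ([298.0, 159.0, 316.0, 180.0], 0.57)]
dowel [([436.0, 170.0, 449.0, 277.0], 0.6), ([253.0, 192.0, 305.0, 249.0], 0.6)]
stand [([422.0, 173.0, 457.0, 276.0], 0.56)]
drum []
ink [([298.0, 158.0, 319.0, 183.0], 0.79)]
loupe [([357.0, 150.0, 376.0, 163.0], 0.61)]
nib_case [([153.0, 312.0, 193.0, 355.0], 0.94)]
lid [([254.0, 193.0, 307.0, 249.0], 0.72)]
side [[473.5, 0.0, 317.5], [0.0, 473.5, 237.8], [0.0, 0.0, 1.0]] [[0.668, -0.421, 0.614, -0.138], [-0.744, -0.386, 0.545, -0.58], [0.007, -0.821, -0.571, 0.673], [0.0, 0.0, 0.0, 1.0]]
grinder [([241.0, 189.0, 346.0, 281.0], 0.68)]
dowel [([429.0, 269.0, 491.0, 348.0], 0.91)]
stand [([413.0, 266.0, 503.0, 376.0], 0.63)]
drum [([300.0, 228.0, 324.0, 244.0], 0.78)]
ink [([357.0, 213.0, 378.0, 244.0], 0.7)]
loupe [([415.0, 240.0, 432.0, 254.0], 0.73)]
nib_case [([122.0, 238.0, 167.0, 269.0], 0.87), ([282.0, 203.0, 338.0, 233.0], 0.42)]
lid [([279.0, 205.0, 341.0, 232.0], 0.61), ([412.0, 267.0, 499.0, 377.0], 0.26)]
```

```bash
python3 - <<'E'
import cv2
a=cv2.imread('pics/top0.png')[130:370,140:480];cv2.imwrite('pics/t0c.png',cv2.resize(a,None,fx=2.3,fy=2.3))
a=cv2.imread('pics/side0.png')[170:390,100:520];cv2.imwrite('pics/s0c.png',cv2.resize(a,None,fx=1.9,fy=1.9))
E
python3 - <<'E'
from h import *
W=np.load('top0.npy')
def fit(m,name):
    P=W[m][:,:]; r=cv2.minAreaRect(P[:,:2].astype(np.float32)*1000)
    print(name,m.sum(),np.round(r[0],1),np.round(r[1],1),round(r[2],1),'z',np.round(np.percentile(P[:,2],[5,50,95]),4))
v,u=np.mgrid[0:480,0:640]
def box(l,t,r,b): return (u>=l)&(u<=r)&(v>=t)&(v<=b)
z=W[:,:,2]
fit(box(422,160,470,290)&(z>.004)&(z<.03),'foot')
fit(box(422,160,470,290)&(z>.066)&(z<.1),'dowel')
fit(box(210,175,320,295)&(z>.1)&(z<.13),'housing')
fit(box(210,175,320,295)&(z>.086)&(z<.098),'lid')
fit(box(210,175,320,295)&(z>.07)&(z<.085),'motor')
fit(box(210,175,320,295)&(z>.01)&(z<.13),'all')
fit(box(290,150,325,183)&(z>.04),'ink');fit(box(350,140,385,170)&(z>.02),'loupe');fit(box(145,305,200,362)&(z>.01),'nib')
E
```

```text
foot 2351 [ 541.9 -372.4] [328.9 123.2] 0.4 z [0.0046 0.009  0.0147]
dowel 632 [ 533.7 -351. ] [250.   47.9] 3.4 z [0.0683 0.074  0.0802]
housing 844 [539.6  64.5] [129.5 107.9] 63.7 z [0.102  0.1093 0.1143]
lid 1633 [537.4  60.4] [130.2 111.3] 64.3 z [0.089  0.0935 0.0972]
motor 615 [501.3  76.3] [127.7 180.9] 64.4 z [0.0705 0.0744 0.0804]
all 5377 [522.4  67.8] [228.9 289. ] 84.4 z [0.0132 0.0776 0.1107]
ink 274 [663.6 -21. ] [43.8 41.9] 2.1 z [0.052  0.0592 0.0644]
loupe 109 [ 707.2 -168.6] [27.3 29.5] 43.1 z [0.023  0.0299 0.0345]
nib 947 [244.4 323.7] [ 89.9 111.6] 22.0 z [0.0161 0.0213 0.0266]
```

View pics/t0c.png

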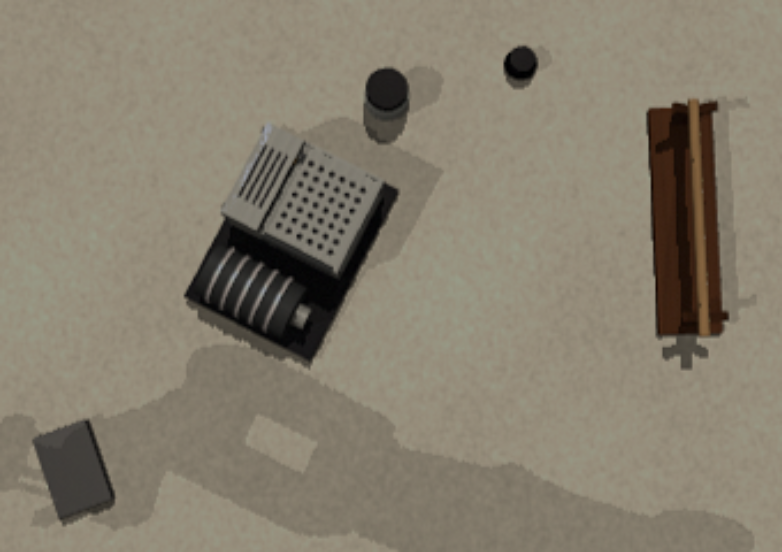

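View pics/s0c.png

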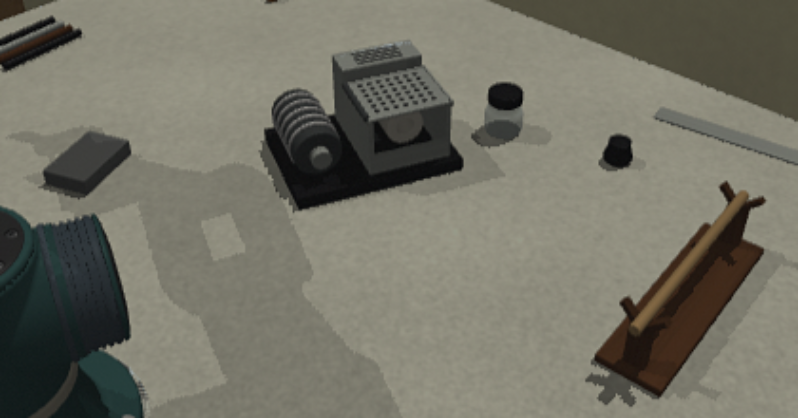

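The views show the grinder (about (330,205) in the top crop) with its housing to the world left, slightly forward. The motor is on the robot side, and the stand is at right with the dowel along about world x. Next I'll fit models to the point clouds.

```bash
cat > fit.py <<'E'
from h import *
from scipy.optimize import least_squares
def sdf(p,b):
    c=(b[:,0]+b[:,1])/2;h=(b[:,1]-b[:,0])/2
    q=np.abs(p-c)-h
    return np.linalg.norm(np.maximum(q,0),axis=1)+np.minimum(q.max(1),0)
B=lambda *a:np.array(a,float).reshape(3,2)/1000
GR=[B(-145,65,-45,108,0,16),B(-52,52,58,100,0,110),B(-54,54,-33,58,0,93)]
ST=[B(-125,125,-35,35,0,10)]
def loc(P,x):
    c,s=np.cos(x[2]),np.sin(x[2]);d=P[:,:2]-x[:2]
    return np.c_[c*d[:,0]+s*d[:,1],-s*d[:,0]+c*d[:,1],P[:,2]]
def fitpose(P,boxes,x0,excl):
    x=np.array(x0,float)
    for k in range(4):
        q=loc(P,x);m=~excl(q)&(q[:,2]>.006);Q=P[m]
        x=least_squares(lambda x:np.min([sdf(loc(Q,x),b) for b in boxes],0),x,loss='soft_l1',f_scale=.003).x
    r=np.min([sdf(loc(Q,x),b) for b in boxes],0)
    return x,np.median(np.abs(r)),len(Q)
E
python3 - <<'E'
from fit import *
Ws={n:np.load(n+'0.npy').reshape(-1,3) for n in('top','side')}
Ws={n:W[np.isfinite(W[:,0])] for n,W in Ws.items()}
Ws['both']=np.r_[Ws['top'],Ws['side']]
for n,W in Ws.items():
    m=(np.hypot(W[:,0]-.52,W[:,1]-.07)<.2)&(W[:,2]<.125)
    # top-only lid extends; exclude motor, far points
    ex=lambda q:((q[:,0]<-.06)&(q[:,2]>.018))|(q[:,0]>.085)|(q[:,0]<-.16)|(q[:,1]>.125)|(q[:,1]<-.06)
    x,r,k=fitpose(W[m],GR,[.535,.06,np.radians(-24)],ex);print(n,'grinder',np.round(x,4),np.degrees(x[2]).round(2),r.round(4),k)
    c,s=np.cos(x[2]),np.sin(x[2]);f=lambda a,b:np.round([x[0]+c*a-s*b,x[1]+s*a+c*b],4)
    print('  hole',f(.036,.1),'end',f(0,-.033))
    m=(abs(W[:,0]-.53)<.16)&(abs(W[:,1]+.36)<.08)
    S=W[m];x,r,k=fitpose(S,ST,[.535,-.345,0.03],lambda q:(q[:,2]>.02)|(abs(q[:,0])>.14)|(abs(q[:,1])>.05));print(n,'stand',np.round(x,4),np.degrees(x[2]).round(2),r.round(4),k)
    q=loc(S,x);d=S[(q[:,2]>.062)&(q[:,2]<.082)&(abs(q[:,1])<.012)&(abs(q[:,0])<.13)]
    mu=d.mean(0);v=np.linalg.svd(d-mu,full_matrices=False)[2][0];t=(d-mu)@v
    lo,hi=np.percentile(t,[.5,99.5]);print('  dowel centre',(mu+v*(lo+hi)/2).round(4),'len',(hi-lo).round(3),'yaw',np.degrees(np.arctan(v[1]/v[0])).round(2),'offs',loc((mu+v*(lo+hi)/2)[None],x).round(4),len(d))
E
```

```text
top grinder [ 0.5245  0.032  -0.4478] -25.66 0.0018 3977
  hole [0.6003 0.1065] end [0.5103 0.0022]
top stand [ 0.5406 -0.3503  0.0491] 2.81 0.0018 1868
  dowel centre [ 0.5342 -0.3503  0.0734] len 0.246 yaw 2.83 offs [[-0.0064  0.0003  0.0734]] 554
side grinder [ 0.5251  0.0321 -0.4409] -25.26 0.0013 4632
  hole [0.6003 0.1071] end [0.511  0.0022]
side stand [ 0.5388 -0.3508  0.0493] 2.82 0.0011 2613
  dowel centre [ 0.5329 -0.3524  0.0726] len 0.247 yaw 2.93 offs [[-0.0059 -0.0013  0.0726]] 710
both grinder [ 0.525   0.032  -0.4422] -25.34 0.0015 8603
  hole [0.6003 0.107 ] end [0.5109 0.0022]
both stand [ 0.5391 -0.3508  0.0486] 2.78 0.0013 4481
  dowel centre [ 0.5335 -0.3515  0.073 ] len 0.247 yaw 2.92 offs [[-0.0057 -0.0005  0.073 ]] 1263
```

```bash
R='x'
python3 -m handwheel '[[[0,0,-0.0896],[0.382,-0.88,0],0],[[0,0,-0.0896],[0.382,-0.88,0],0],[[0,0,-0.0896],[0.382,-0.88,0],0],[[0,0,-0.0896],[0.382,-0.88,0],0],[[0,0,-0.0896],[0.382,-0.88,0],0]]'
python3 -m handwheel '[[[0,0,-0.0896],[0.382,-0.88,0],0],[[0,0,-0.0896],[0.382,-0.88,0],0],[[0,0,-0.0896],[0.382,-0.88,0],0],[[0,0,-0.0896],[0.382,-0.88,0],0],[[0,0,-0.0896],[0.382,-0.88,0],0]]'
```

```text
time: 1.4
tool_pos: [0.2466, 0.3073, 0.2306]
ee_rot: [3.141, 0.0, 2.155]
wrist_force: [1.2, 0.2, 0.6]
width: 0.0937
finger_force: 0.0
time: 1.9
tool_pos: [0.3422, 0.0871, 0.231]
ee_rot: [3.14, -0.001, 1.451]
wrist_force: [0.6, 0.5, -0.5]
width: 0.094
finger_force: 0.0
```

```bash
python3 -m handwheel '[[[0,0,-0.0896],[0.382,-0.88,0],0],[[0,0,-0.0896],[0.382,-0.88,0],0],[[0,0,-0.0896],[0.382,-0.88,0],0],[[0,0,-0.0896],[0.382,-0.88,0],0],[[0,0,-0.0896],[0.382,-0.88,0],0]]' >/dev/null
python3 -m handwheel '[[[0,0,-0.0896],[0.382,-0.88,0],0],[[0,0,-0.0896],[0.382,-0.88,0],0],[[0,0,-0.0896],[0.382,-0.88,0],0],[[0,0,-0.0896],[0.382,-0.88,0],0],[[0,0,-0.0896],[0.382,-0.88,0],0]]'
python3 -m handwheel '[[[0,0,0],[0,0,-0.5],0],[[0,0,0],[0,0,0],0]]'
```

```text
time: 2.9
tool_pos: [0.5333, -0.353, 0.2304]
ee_rot: [3.142, -0.0, 0.043]
wrist_force: [0.4, 0.4, 0.7]
width: 0.0942
finger_force: 0.0
time: 3.1
tool_pos: [0.5315, -0.3513, 0.2003]
ee_rot: [-3.136, 0.007, 0.047]
wrist_force: [-0.4, -0.8, 0.1]
width: 0.094
finger_force: 0.0
```

```bash
python3 -m handwheel '[[[0,0,0.002],[0,0,-0.9],0],[[0,0,0],[0.03,0,-0.9],0.3],[[0,0,0],[0,0,-0.7],0.6],[[0,0,0],[0,0,0],0.7]]'
python3 -m handwheel '[[[0,0,0],[0,0,0],1],[[0,0,0],[0,0,0],1],[[0,0,0],[0,0,0],1],[[0,0,0],[0,0,0],1],[[0,0,0],[0,0,0],1]]'
```

```text
time: 3.5
tool_pos: [0.531, -0.3475, 0.0748]
ee_rot: [-3.133, 0.009, 0.053]
wrist_force: [-0.5, -0.6, -0.2]
width: 0.0735
finger_force: 0.0
time: 4.0
tool_pos: [0.5349, -0.3515, 0.082]
ee_rot: [3.14, -0.002, 0.052]
wrist_force: [0.4, -0.3, 0.1]
width: 0.0333
finger_force: 0.0
```

```bash
python3 -m handwheel '[[[0,0,0],[0,0,-0.1],1],[[0,0,0],[0,0,0],1],[[0,0,0],[0,0,0],1],[[0,0,0],[0,0,0],1]]'
python3 -m handwheel '[[[0,0,0],[0,0,0],1],[[0,0,0],[0,0,0],1]]'
```

```text
time: 4.4
tool_pos: [0.5342, -0.351, 0.0752]
ee_rot: [-3.141, 0.0, 0.052]
wrist_force: [0.3, -1.0, -0.3]
width: 0.0111
finger_force: 30.0
time: 4.6
tool_pos: [0.5344, -0.3511, 0.0755]
ee_rot: [3.142, -0.0, 0.052]
wrist_force: [-0.5, -0.2, -0.6]
width: 0.0111
finger_force: 30.0
```

```bash
python3 -m handwheel '[[[0,0,0],[0,0,0.5],1],[[0,0,0],[0,0,0.95],1],[[0,0,0],[0,0,0.95],1],[[0,0,0],[0,0,0.9],1]]'
python3 -m handwheel '[[[0,0,0.053],[0.2,0.92,0],1],[[0,0,0.053],[0.2,0.92,0],1],[[0,0,0.053],[0.2,0.92,0],1],[[0,0,0.053],[0.2,0.92,0],1],[[0,0,0.053],[0.2,0.92,0],1]]' 
python3 -m handwheel '[[[0,0,0.053],[0.2,0.92,0],1],[[0,0,0.053],[0.2,0.92,0],1],[[0,0,0.053],[0.2,0.92,0],1],[[0,0,0.053],[0.2,0.92,0],1],[[0,0,0.053],[0.2,0.92,0],1]]' 
python3 -m handwheel '[[[0,0,0.053],[0.2,0.92,0],1],[[0,0,0.053],[0.2,0.92,0],1],[[0,0,0.053],[0.2,0.92,0],1],[[0,0,0],[0,0,0],1],[[0,0,0],[0,0,0],1]]' 
```

```text
time: 5.0
tool_pos: [0.5342, -0.351, 0.2426]
ee_rot: [3.141, -0.0, 0.052]
wrist_force: [0.4, -0.5, -0.4]
width: 0.0112
finger_force: 30.0
time: 5.5
tool_pos: [0.5845, -0.1193, 0.2408]
ee_rot: [3.141, -0.0, 0.471]
wrist_force: [0.7, 0.0, -0.0]
width: 0.0112
finger_force: 30.0
time: 6.0
tool_pos: [0.6345, 0.1109, 0.2407]
ee_rot: [3.141, -0.0, 0.888]
wrist_force: [0.6, -0.2, -0.0]
width: 0.0113
finger_force: 30.0
time: 6.5
tool_pos: [0.6641, 0.248, 0.2395]
ee_rot: [-3.141, 0.002, 1.136]
wrist_force: [-0.5, -0.7, -0.9]
width: 0.0112
finger_force: 30.0
```

```bash
python3 -m handwheel '[[[0,0,-0.005],[0.05,-0.02,-0.9],1],[[0,0,0],[0,0,-0.9],1],[[0,0,0],[0,0,-0.9],1],[[0,0,0],[0,0,-0.78],1],[[0,0,0],[0,0,0],1]]'
python3 -m handwheel '[[[0,0,0],[0,0,0],1]]'
python3 - <<'E'
from fit import *
print(robot.get_obs()['tool_pos'].round(4))
for n in('top','side'):
    im,d=snap(n,n+'1.png');W=cloud(n,d);np.save(n+'1.npy',W);c=[int(i) for i in proj(n,[.63,.17,.06])];print(n,c)
    a=im[max(0,c[1]-75):c[1]+75,max(0,c[0]-100):c[0]+100];cv2.imwrite('pics/%s1c.png'%n,cv2.resize(a,None,fx=4 if n=='top' else 4,fy=4)[:,:,::-1])
    q=loc(W.reshape(-1,3),[.525,.032,-.4422]);m=(abs(q[:,0]-.036)<.012)&(q[:,1]>.112)&(q[:,1]<.25)&(abs(q[:,2]-.06)<.015)
    D=q[m];print(len(D))
    if len(D)>20:
        for lo in np.arange(.115,.25,.02):
            k=(D[:,1]>lo)&(D[:,1]<lo+.02)
            if k.sum()>3: print(lo.round(3),k.sum(),np.median(D[k],0).round(4),np.percentile(D[k][:,1],2).round(4))
E
```

```text
time: 7.0
tool_pos: [0.6622, 0.2424, 0.0585]
ee_rot: [-3.131, 0.01, 1.124]
wrist_force: [-0.9, 0.1, -1.1]
width: 0.0108
finger_force: 30.0
time: 7.1
tool_pos: [0.6669, 0.2444, 0.0669]
ee_rot: [-3.141, 0.001, 1.124]
wrist_force: [0.0, -1.1, 0.8]
width: 0.0107
finger_force: 30.0
[0.6669 0.2444 0.0669]
top [228, 179]
186
0.115 19 [0.0355 0.1296 0.067 ] 0.1261
0.135 40 [0.0358 0.1436 0.0669] 0.1354
0.155 40 [0.0359 0.1647 0.0677] 0.1551
0.175 41 [0.0361 0.1853 0.0656] 0.1755
0.195 40 [0.036 0.206 0.067] 0.1953
0.215 6 [0.0377 0.2171 0.0674] 0.2164
side [298, 195]
111
0.155 7 [0.0363 0.1689 0.0685] 0.1663
0.175 20 [0.0361 0.1855 0.0679] 0.1767
0.195 21 [0.0356 0.2051 0.0679] 0.1964
0.215 17 [0.035  0.2241 0.0679] 0.2162
0.235 46 [0.0304 0.2437 0.0664] 0.2365
```

View pics/top1c.png

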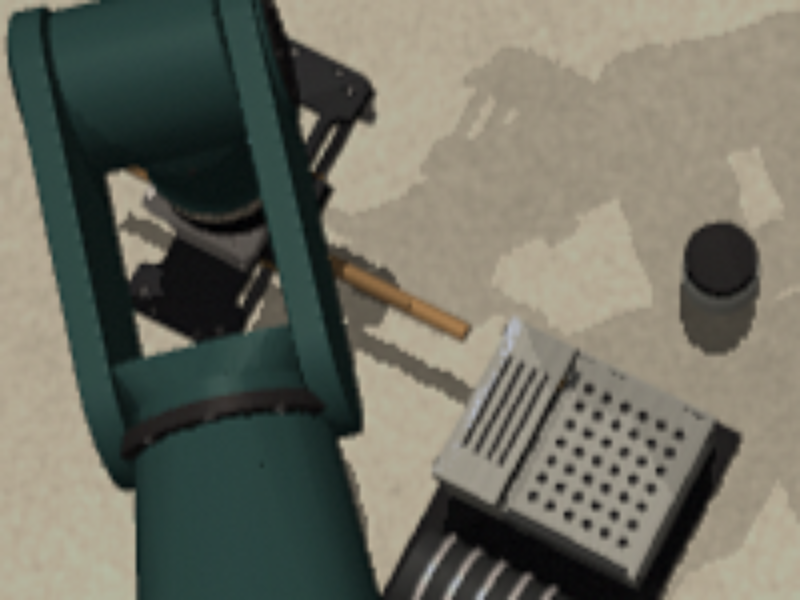

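View pics/side1c.png

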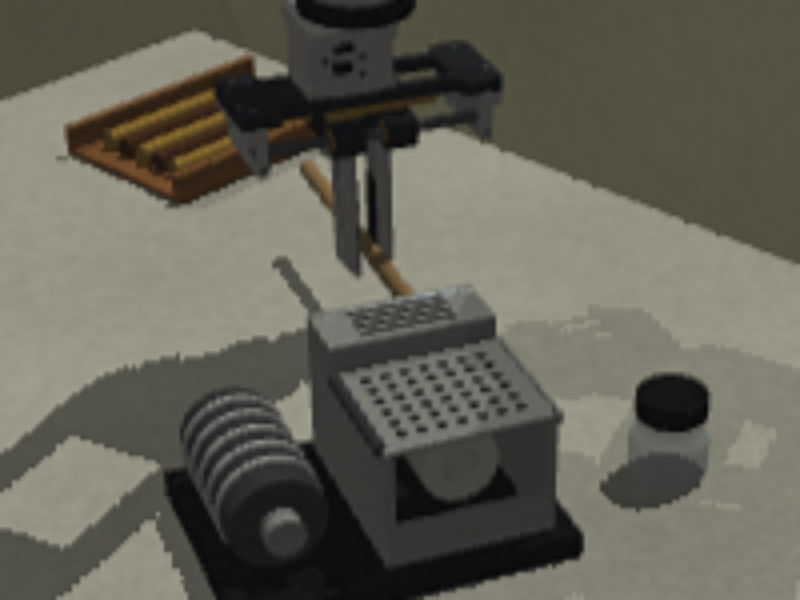

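The dowel points at the hole: tip at about (465,330) in the top crop, grinder x 36, about 26 mm short of the mouth, and about 1 mm high. I'm advancing gently.

```bash
python3 -m handwheel '[[[0,0,0.003],[-0.128,-0.271,-0.03],1],[[0,0,0],[-0.128,-0.271,0],1],[[0,0,0],[-0.043,-0.09,0],1],[[0,0,0],[0,0,0],1],[[0,0,0],[0,0,0],1]]'
```

```text
time: 7.7
tool_pos: [0.6529, 0.2147, 0.0669]
ee_rot: [3.139, -0.002, 1.131]
wrist_force: [0.4, 0.0, -0.3]
width: 0.0111
finger_force: 30.0
```

```bash
python3 -m handwheel '[[[0,0,0],[-0.064,-0.135,-0.02],1],[[0,0,0],[-0.064,-0.135,0],1],[[0,0,0],[0,0,0],1],[[0,0,0],[0,0,0],1]]'
python3 -m handwheel '[[[0,0,0],[-0.03,-0.06,0],1],[[0,0,0],[0,0,0],1],[[0,0,0],[0,0,0],1]]'
```

```text
time: 8.1
tool_pos: [0.6459, 0.2015, 0.0644]
ee_rot: [3.141, -0.002, 1.131]
wrist_force: [1.7, 3.9, -0.0]
width: 0.0108
finger_force: 30.0
time: 8.4
tool_pos: [0.6442, 0.1982, 0.0642]
ee_rot: [3.141, -0.001, 1.131]
wrist_force: [2.1, 3.6, 0.1]
width: 0.0114
finger_force: 30.0
```

```bash
python3 -m handwheel '[[[0,0,0],[0.03,0.06,0],1],[[0,0,0],[0.16,0.34,0],1],[[0,0,0],[0.16,0.34,0],1],[[0,0,0],[0.16,0.34,0],1],[[0,0,0],[0,0,0],1]]'
python3 - <<'E'
from fit import *
for n in('side','top'):
    im,d=snap(n,n+'2.png');q=loc(cloud(n,d).reshape(-1,3),[.525,.032,-.4422])
    m=(q[:,1]>-.03)&(q[:,1]<.05)&(q[:,0]<.06)&(q[:,0]>-.11)&(q[:,2]>.088)&(q[:,2]<.21);Q=q[m]
    print(n,m.sum(),np.percentile(Q,[2,50,98],axis=0).round(3).tolist())
    m=(abs(q[:,0])<.05)&(abs(q[:,1])<.03)&(q[:,2]<.088);print(m.sum(),np.nanpercentile(q[m],[2,50,98],axis=0).round(3).tolist() if m.any() else 0)
    print([(np.round(b['bbox']).tolist(),round(b['p'],2)) for b in robot.boxes_of('drum',n)[:2]])
E
```

```text
time: 8.9
tool_pos: [0.6691, 0.2523, 0.0629]
ee_rot: [-3.141, 0.003, 1.133]
wrist_force: [-0.4, -1.1, -1.4]
width: 0.0113
finger_force: 30.0
side 865 [[-0.056, -0.029, 0.089], [-0.037, 0.008, 0.143], [0.048, 0.048, 0.195]]
880 [[-0.029, -0.028, 0.014], [0.005, -0.009, 0.057], [0.047, 0.026, 0.086]]
[([297.0, 221.0, 322.0, 247.0], 0.92)]
top 645 [[-0.056, -0.028, 0.089], [-0.041, 0.012, 0.15], [0.05, 0.049, 0.201]]
680 [[-0.027, -0.029, 0.011], [0.015, -0.004, 0.05], [0.046, 0.029, 0.087]]
[([278.0, 213.0, 295.0, 232.0], 0.51)]
```

```bash
python3 -m handwheel '[[[0,0,0],[0,0,0.84],1],[[0,0,0],[0,0,0.84],1],[[0,0,0],[0,0,0.84],1],[[0,0,0],[0,0,0.84],1],[[0,0,0],[0,0,0.84],1]]'
python3 -m handwheel '[[[0,0,0],[-0.449,-0.78,0],1],[[0,0,0],[-0.449,-0.78,0],1],[[0,0,0],[-0.449,-0.78,0],1],[[0,0,0],[-0.449,-0.78,0],1],[[0,0,0],[-0.449,-0.78,0],1]]'
python3 -m handwheel '[[[0,0,0],[-0.449,-0.78,0],1],[[0,0,0],[-0.449,-0.78,0],1],[[0,0,0],[-0.449,-0.78,0],1],[[0,0,0],[-0.449,-0.78,0],1],[[0,0,0],[-0.449,-0.78,0],1]]'
python3 -m handwheel '[[[0,0,0],[0,0,0],1],[[0,0,0],[0,0,0],1]]'
```

```text
time: 9.6
tool_pos: [0.6689, 0.2504, 0.276]
ee_rot: [3.141, 0.001, 1.13]
wrist_force: [-0.0, -0.7, -0.4]
width: 0.0112
finger_force: 30.0
time: 10.1
tool_pos: [0.5553, 0.0544, 0.274]
ee_rot: [3.141, 0.001, 1.13]
wrist_force: [0.6, -0.6, 0.5]
width: 0.011
finger_force: 30.0
time: 10.6
tool_pos: [0.4427, -0.14, 0.2741]
ee_rot: [3.141, 0.001, 1.13]
wrist_force: [0.2, -0.7, 0.4]
width: 0.0107
finger_force: 30.0
time: 10.8
tool_pos: [0.4439, -0.1391, 0.2742]
ee_rot: [3.141, -0.0, 1.128]
wrist_force: [-0.2, 0.6, -0.4]
width: 0.0111
finger_force: 30.0
```

```bash
python3 -m handwheel '[[[0,0,0],[0.01,0.02,-0.83],1],[[0,0,0],[0,0,-0.83],1],[[0,0,0],[0,0,-0.83],1],[[0,0,0],[0,0,-0.83],1],[[0,0,0],[0,0,-0.81],1]]'
python3 -m handwheel '[[[0,0,0],[0,0,0],1],[[0,0,0],[0,0,0],1],[[0,0,0],[0,0,0],1]]'
python3 - <<'E'
from fit import *
print(robot.get_obs()['tool_pos'].round(4))
for n in('top','side'):
    im,d=snap(n,n+'3.png');W=cloud(n,d);np.save(n+'3.npy',W);c=[int(i) for i in proj(n,[.49,-.02,.06])]
    a=im[max(0,c[1]-60):c[1]+60,max(0,c[0]-80):c[0]+80];cv2.imwrite('pics/%s3c.png'%n,cv2.resize(a,None,fx=5,fy=5,interpolation=cv2.INTER_CUBIC)[:,:,::-1])
    q=loc(W.reshape(-1,3),[.525,.032,-.4422]);m=(abs(q[:,0])<.015)&(q[:,1]<-.045)&(q[:,1]>-.18)&(abs(q[:,2]-.064)<.015)
    D=q[m];print(n,len(D))
    for lo in np.arange(-.165,-.04,.02):
            k=(D[:,1]>lo)&(D[:,1]<lo+.02)
            if k.sum()>3: print(lo.round(3),k.sum(),np.median(D[k],0).round(4),np.percentile(D[k],[2,98],axis=0)[:,:2].round(4).tolist())
    m=(abs(q[:,0])<.03)&(abs(q[:,1])<.03)&(q[:,2]>.065)&(q[:,2]<.1);D=q[m];print('drum',len(D),np.percentile(D,[3,50,97],axis=0).round(4).tolist())
E
```

```text
time: 11.3
tool_pos: [0.4457, -0.1356, 0.0659]
ee_rot: [3.141, -0.0, 1.134]
wrist_force: [0.1, -0.1, -0.6]
width: 0.0112
finger_force: 30.0
time: 11.6
tool_pos: [0.4475, -0.1374, 0.0703]
ee_rot: [3.137, -0.0, 1.132]
wrist_force: [0.1, -0.9, 0.1]
width: 0.0113
finger_force: 30.0
[ 0.4475 -0.1374  0.0703]
top 132
-0.125 42 [ 0.0013 -0.1147  0.0698] [[-0.0037, -0.1242], [0.0074, -0.105]]
-0.105 39 [ 0.001  -0.0945  0.0695] [[-0.0037, -0.1039], [0.0069, -0.0857]]
-0.085 41 [ 0.0012 -0.0749  0.07  ] [[-0.0038, -0.0846], [0.0069, -0.0656]]
-0.065 6 [ 0.0008 -0.0637  0.0693] [[-0.0038, -0.0644], [0.0068, -0.0622]]
drum 299 [[-0.0233, -0.0174, 0.0665], [-0.0027, -0.0007, 0.0824], [0.0203, 0.0171, 0.0901]]
side 95
-0.165 8 [-0.0022 -0.1467  0.0673] [[-0.0036, -0.1492], [0.0003, -0.1452]]
-0.145 34 [-0.0005 -0.1345  0.0698] [[-0.0034, -0.1428], [0.0057, -0.1253]]
-0.125 20 [-0.0007 -0.1197  0.0696] [[-0.0035, -0.1248], [0.0062, -0.113]]
-0.105 22 [ 0.0003 -0.093   0.0702] [[-0.0031, -0.102], [0.0061, -0.0868]]
drum 148 [[-0.0224, -0.0176, 0.0714], [-0.0035, 0.001, 0.0823], [0.0162, 0.0167, 0.0862]]
```

View pics/top3c.png

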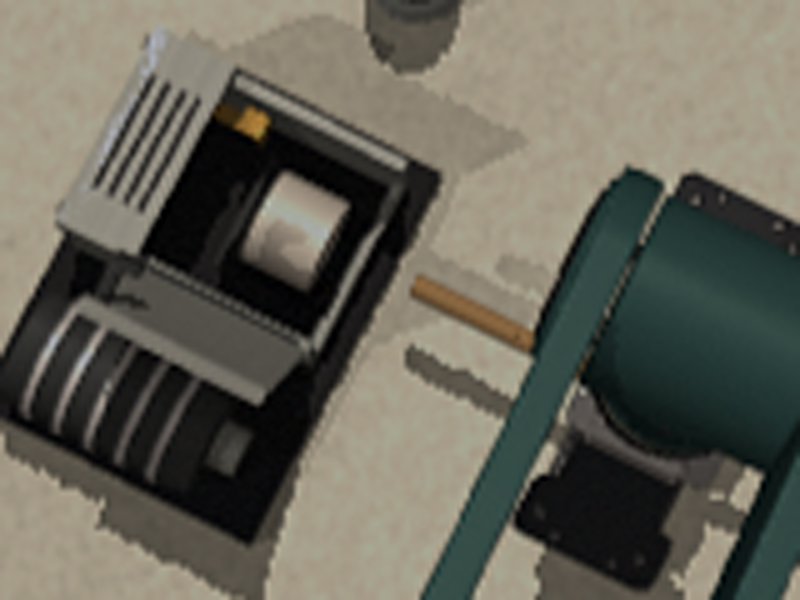

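View pics/side3c.png

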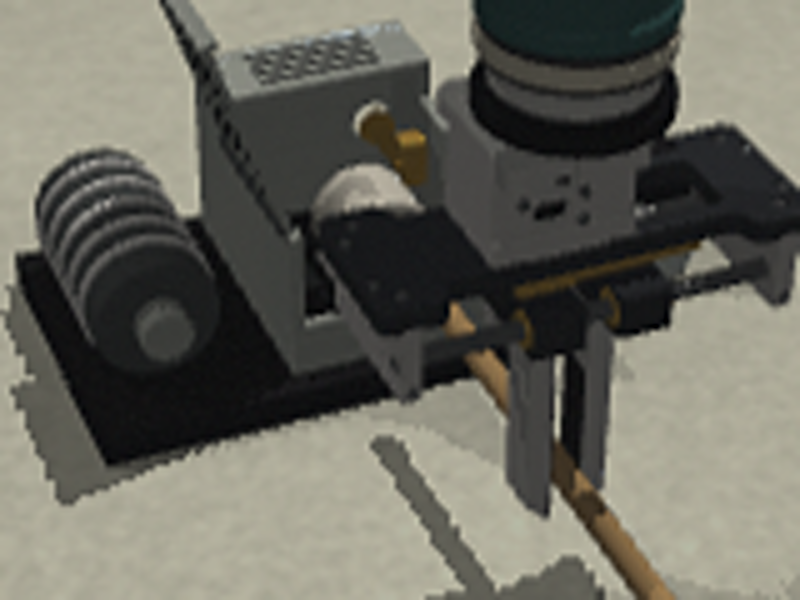

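The lid stands open, and the drum at about (297,232) in the top crop is centred at grinder y of about 0. The dowel points at its bore, about 2.5 mm high and 2–3 mm to +x, so I'll correct that and run it in.

```bash
python3 -m handwheel '[[[0,0,-0.002],[-0.045,0.02,-0.05],1],[[0,0,0],[0.17,0.36,0],1],[[0,0,0],[0.17,0.36,0],1],[[0,0,0],[0,0,0],1],[[0,0,0],[0,0,0],1]]'
python3 -m handwheel '[[[0,0,0],[0.085,0.18,0],1],[[0,0,0],[0.085,0.18,0],1],[[0,0,0],[0,0,0],1],[[0,0,0],[0,0,0],1]]'
```

```text
time: 12.2
tool_pos: [0.4604, -0.1004, 0.0656]
ee_rot: [3.14, 0.0, 1.129]
wrist_force: [-0.3, -0.2, -0.2]
width: 0.0111
finger_force: 30.0
time: 12.6
tool_pos: [0.4687, -0.082, 0.0649]
ee_rot: [-3.141, 0.0, 1.129]
wrist_force: [0.7, 0.2, -0.4]
width: 0.0112
finger_force: 30.0
```

```bash
python3 -m handwheel '[[[0,0,0],[0.02,0,0.04],1],[[0,0,0],[0.134,0.283,0],1],[[0,0,0],[0.134,0.283,0],1],[[0,0,0],[0.134,0.283,0],1],[[0,0,0],[0,0,0],1]]'
python3 -m handwheel '[[[0,0,0],[0,0,0],1],[[0,0,0],[0,0,0],1]]'
python3 - <<'E'
from fit import *
for n in('top',):
    im,d=snap(n,n+'4.png');W=cloud(n,d);c=[int(i) for i in proj(n,[.51,.02,.06])]
    a=im[max(0,c[1]-60):c[1]+60,max(0,c[0]-80):c[0]+80];cv2.imwrite('pics/%s4c.png'%n,cv2.resize(a,None,fx=5,fy=5,interpolation=cv2.INTER_CUBIC)[:,:,::-1])
    q=loc(W.reshape(-1,3),[.525,.032,-.4422])
    m=(abs(q[:,0])<.03)&(abs(q[:,1])<.025)&(q[:,2]>.068)&(q[:,2]<.1);D=q[m];print('drum',len(D),np.percentile(D,[3,50,97],axis=0).round(4).tolist())
    m=(abs(q[:,0])<.012)&(q[:,1]>.024)&(q[:,1]<.057)&(q[:,2]>.05)&(q[:,2]<.08);D=q[m];print('tip',len(D),np.percentile(D,[3,50,97],axis=0).round(4).tolist())
E
```

```text
time: 13.1
tool_pos: [0.4904, -0.0389, 0.0672]
ee_rot: [3.141, -0.0, 1.13]
wrist_force: [-0.0, 0.0, -0.4]
width: 0.0109
finger_force: 30.0
time: 13.3
tool_pos: [0.4896, -0.0404, 0.067]
ee_rot: [3.142, 0.001, 1.127]
wrist_force: [0.5, -0.1, -0.6]
width: 0.011
finger_force: 30.0
drum 103 [[-0.0236, 0.0014, 0.0692], [-0.0089, 0.0124, 0.0792], [0.0161, 0.0235, 0.09]]
tip 37 [[-0.0068, 0.025, 0.0608], [-0.0022, 0.0342, 0.0673], [0.0037, 0.0422, 0.0713]]
```

View pics/top4c.png

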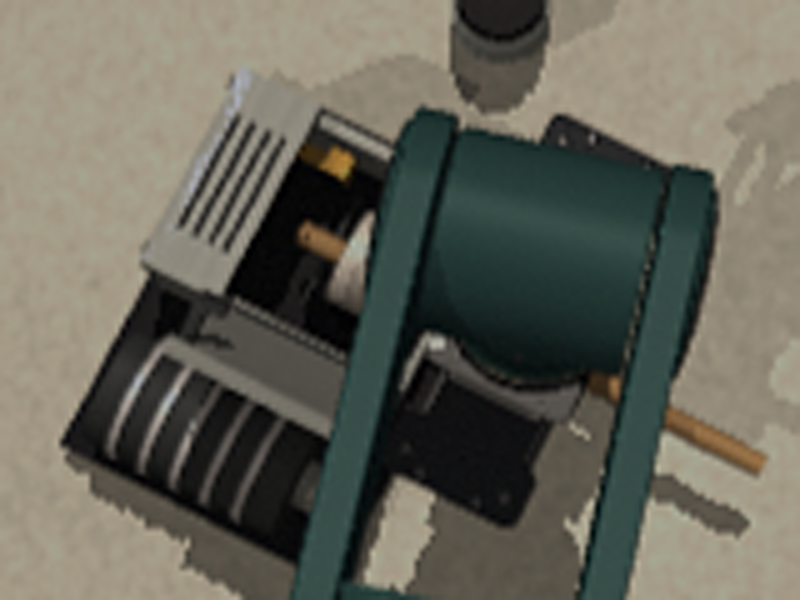

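The dowel passes through the drum and its tip shows past it at (310,237). I'm lifting gently.

```bash
python3 -m handwheel '[[[0,0,0],[0,0,0.06],1],[[0,0,0],[0,0,0.06],1],[[0,0,0],[0,0,0.08],1],[[0,0,0],[0,0,0.1],1],[[0,0,0],[0,0,0.14],1]]'
python3 -m handwheel '[[[0,0,0],[0,0,0.2],1],[[0,0,0],[0,0,0.25],1],[[0,0,0],[0,0,0.3],1],[[0,0,0],[0,0,0.3],1],[[0,0,0],[0,0,0.3],1]]'
python3 - <<'E'
from fit import *
o=robot.get_obs();print(o['tool_pos'].round(4))
for n in('top','side'):
    im,d=snap(n,n+'5.png');W=cloud(n,d);z=o['tool_pos'][2]
    q=loc(W.reshape(-1,3),[.525,.032,-.4422]);q[:,2]-=z-.0055
    for a,b in((-.06,-.03),(.0,.018),(.024,.06)):
        m=(abs(q[:,0])<.03)&(q[:,1]>a)&(q[:,1]<b)&(abs(q[:,2])<.035);D=q[m];print(n,a,len(D),np.percentile(D,[3,50,97],axis=0).round(4).tolist() if len(D)>3 else '')
E
```

```text
time: 13.85
tool_pos: [0.4896, -0.0397, 0.0892]
ee_rot: [-3.141, 0.0, 1.128]
wrist_force: [0.9, 1.2, -0.3]
width: 0.0112
finger_force: 30.0
time: 14.35
tool_pos: [0.4901, -0.0397, 0.1583]
ee_rot: [3.14, -0.0, 1.128]
wrist_force: [-0.1, -0.9, -1.8]
width: 0.0109
finger_force: 30.0
[ 0.4901 -0.0397  0.1583]
top -0.06 0 
top 0.0 84 [[-0.0247, 0.004, -0.0032], [-0.0136, 0.0125, 0.0135], [0.0104, 0.0176, 0.0203]]
top 0.024 46 [[-0.0066, 0.0248, -0.0019], [-0.0014, 0.0336, 0.0028], [0.0042, 0.043, 0.0075]]
side -0.06 10 [[-0.0053, -0.0406, -0.0008], [-0.0043, -0.0335, 0.0053], [-0.0012, -0.0306, 0.0071]]
side 0.0 89 [[-0.0235, 0.0001, -0.0139], [-0.0139, 0.0069, 0.0142], [0.01, 0.0154, 0.021]]
side 0.024 0
```

```bash
python3 -m handwheel '[[[0,0,0],[0,-0.15,0.15],1],[[0,0,-0.03],[0.06,-0.3,0.15],1],[[0,0,-0.05],[0.06,-0.45,0.1],1],[[0,0,-0.05],[0.06,-0.45,0],1],[[0,0,-0.05],[0.06,-0.45,0],1]]'
python3 -m handwheel '[[[0,0,-0.055],[0.06,-0.5,0],1],[[0,0,-0.055],[0.06,-0.5,0],1],[[0,0,-0.055],[0.06,-0.5,0],1],[[0,0,-0.055],[0.06,-0.5,0],1],[[0,0,-0.055],[0.06,-0.5,0],1]]'
python3 -m handwheel '[[[0,0,-0.055],[0.07,-0.5,0],1],[[0,0,-0.055],[0.07,-0.5,0],1],[[0,0,-0.05],[0.07,-0.4,0],1],[[0,0,-0.04],[0.07,-0.3,0],1],[[0,0,-0.03],[0.07,-0.2,0],1]]'
python3 -m handwheel '[[[0,0,0],[0,0,0],1],[[0,0,0],[0,0,0],1],[[0,0,0],[0,0,0],1]]'
cat > chk.py <<'E'
from fit import *
import sys
o=robot.get_obs();print(o['tool_pos'].round(4),o['ee_rot'].round(4));z=float(sys.argv[1]) if len(sys.argv)>1 else o['tool_pos'][2]-.0055
for n in('top','side'):
    im,d=snap(n,'%s%s.png'%(n,int(o['time']*10)));W=cloud(n,d)
    q=loc(W.reshape(-1,3),[.539,-.351,.049]);q[:,2]-=z
    for nm,m in (('drum',(abs(q[:,1])<.03)&(abs(q[:,0])<.104)&(q[:,2]>-.03)&(q[:,2]<.03)&((abs(q[:,1])>.012)|(q[:,2]>.011)|(q[:,2]<-.012))&(q[:,0]>.03)),
      ('-end',(abs(q[:,1])<.01)&(q[:,0]<-.09)&(q[:,0]>-.16)&(abs(q[:,2])<.014)),('+end',(abs(q[:,1])<.01)&(q[:,0]>.1)&(q[:,0]<.16)&(abs(q[:,2])<.014))):
        D=q[m];print(n,nm,len(D),np.percentile(D,[3,50,97],axis=0).round(4).tolist() if len(D)>3 else '')
    print([(np.round(b['bbox']).tolist(),round(b['p'],2)) for b in robot.boxes_of('drum',n)[:1]])
a=im[225:405,380:620];cv2.imwrite('pics/s%d.png'%int(o['time']*10),cv2.resize(a,None,fx=3,fy=3)[:,:,::-1]);print('s%d'%int(o['time']*10))
E
python3 chk.py
```

```text
time: 14.95
tool_pos: [0.5019, -0.1318, 0.1766]
ee_rot: [3.141, 0.0, 0.84]
wrist_force: [0.1, -0.4, -0.9]
width: 0.011
finger_force: 30.0
time: 15.45
tool_pos: [0.5163, -0.2571, 0.1761]
ee_rot: [-3.141, 0.001, 0.407]
wrist_force: [0.2, 0.3, -0.9]
width: 0.0113
finger_force: 30.0
time: 15.95
tool_pos: [0.5335, -0.3524, 0.1756]
ee_rot: [-3.141, 0.002, 0.046]
wrist_force: [0.1, 0.2, -0.5]
width: 0.0112
finger_force: 30.0
time: 16.25
tool_pos: [0.534, -0.3495, 0.1763]
ee_rot: [-3.141, 0.001, 0.052]
wrist_force: [-0.0, 0.7, -0.0]
width: 0.0112
finger_force: 30.0
[ 0.534  -0.3495  0.1763] [-3.1411e+00  5.0000e-04  5.2300e-02]
top drum 346 [[0.0584, -0.0153, -0.0131], [0.0758, 0.0082, 0.0133], [0.0934, 0.0239, 0.0199]]
top -end 19 [[-0.0987, -0.0042, 0.0025], [-0.0933, 0.0008, 0.0062], [-0.0905, 0.0064, 0.0116]]
top +end 45 [[0.1007, -0.0034, -0.0032], [0.1091, 0.0025, 0.0036], [0.1186, 0.0074, 0.0082]]
[([446.0, 172.0, 461.0, 191.0], 0.83)]
side drum 337 [[0.057, -0.0213, -0.0226], [0.0614, -0.012, 0.0011], [0.0898, 0.0218, 0.0158]]
side -end 159 [[-0.1312, -0.0047, -0.0002], [-0.1146, -0.0003, 0.0061], [-0.092, 0.0058, 0.0087]]
side +end 0 
[([478.0, 232.0, 511.0, 258.0], 0.92)]
s162
```

```bash
python3 -m handwheel '[[[0,0,0],[0,-0.02,-0.2],1],[[0,0,0],[0,0,-0.4],1],[[0,0,0],[0,0,-0.4],1],[[0,0,0],[0,0,-0.4],1],[[0,0,0],[0,0,-0.3],1]]'
python3 -m handwheel '[[[0,0,0],[0,0,-0.12],1],[[0,0,0],[0,0,-0.08],1],[[0,0,0],[0,0,-0.06],1],[[0,0,0],[0,0,-0.05],1],[[0,0,0],[0,0,0],1]]'
python3 -m handwheel '[[[0,0,0],[0,0,0],1],[[0,0,0],[0,0,0],1]]'
```

```text
time: 16.95
tool_pos: [0.5336, -0.35, 0.0891]
ee_rot: [-3.14, 0.002, 0.052]
wrist_force: [-0.3, 0.1, -0.7]
width: 0.0111
finger_force: 30.0
time: 17.45
tool_pos: [0.5346, -0.3509, 0.0765]
ee_rot: [3.141, -0.001, 0.052]
wrist_force: [0.1, 1.0, -1.1]
width: 0.011
finger_force: 30.0
time: 17.65
tool_pos: [0.5346, -0.3509, 0.0766]
ee_rot: [3.141, -0.001, 0.052]
wrist_force: [-0.9, -0.3, -0.6]
width: 0.0111
finger_force: 30.0
```

```bash
python3 -m handwheel '[[[0,0,0],[0,0,-0.03],1],[[0,0,0],[0,0,0],1],[[0,0,0],[0,0,0],0.8],[[0,0,0],[0,0,0],0.7],[[0,0,0],[0,0,0],0.5]]'
python3 -m handwheel '[[[0,0,0],[0,0,0],0.4],[[0,0,0],[0,0,0],0.4],[[0,0,0],[0,0,0.2],0.4],[[0,0,0],[0,0,0.5],0.4],[[0,0,0],[0,0,0.8],0.4]]'
python3 -m handwheel '[[[0,0,0],[0,0,0.9],0.4],[[0,0,0],[0,0,0.9],0.4],[[0,0,0],[0,0,0],0.4],[[0,0,0],[0,0,0],0.4],[[0,0,0],[0,0,0],0.4]]'
python3 chk.py 0.07; ls pics | grep '^s[0-9]'
```

```text
time: 18.15
tool_pos: [0.5344, -0.3509, 0.0747]
ee_rot: [3.141, -0.0, 0.052]
wrist_force: [0.3, 0.1, 0.4]
width: 0.0316
finger_force: 0.0
time: 18.65
tool_pos: [0.5329, -0.3496, 0.1475]
ee_rot: [-3.137, 0.005, 0.052]
wrist_force: [1.0, -0.2, 1.4]
width: 0.0564
finger_force: 0.0
time: 19.15
tool_pos: [0.5338, -0.3503, 0.2381]
ee_rot: [-3.14, 0.002, 0.052]
wrist_force: [-0.0, -0.8, -0.9]
width: 0.0566
finger_force: 0.0
[ 0.5338 -0.3503  0.2381] [-3.14e+00  1.90e-03  5.20e-02]
top drum 132 [[0.0764, -0.0216, -0.0057], [0.0869, 0.0021, 0.0133], [0.0946, 0.0236, 0.0217]]
top -end 0 
top +end 57 [[0.1006, -0.0097, -0.0077], [0.1093, 0.0011, 0.0024], [0.1188, 0.0078, 0.009]]
[([436.0, 182.0, 451.0, 189.0], 0.41)]
side drum 502 [[0.0576, -0.0227, -0.0233], [0.0645, -0.0052, 0.0083], [0.0925, 0.02, 0.0183]]
side -end 183 [[-0.1299, -0.009, -0.0111], [-0.1143, -0.002, 0.0025], [-0.0926, 0.009, 0.0063]]
side +end 15 [[0.1106, -0.0066, -0.0009], [0.115, -0.0013, 0.0043], [0.1177, 0.0042, 0.0056]]
[([464.0, 269.0, 501.0, 299.0], 0.77)]
s191
s0c.png
s162.png
s191.png
```

View pics/s191.png

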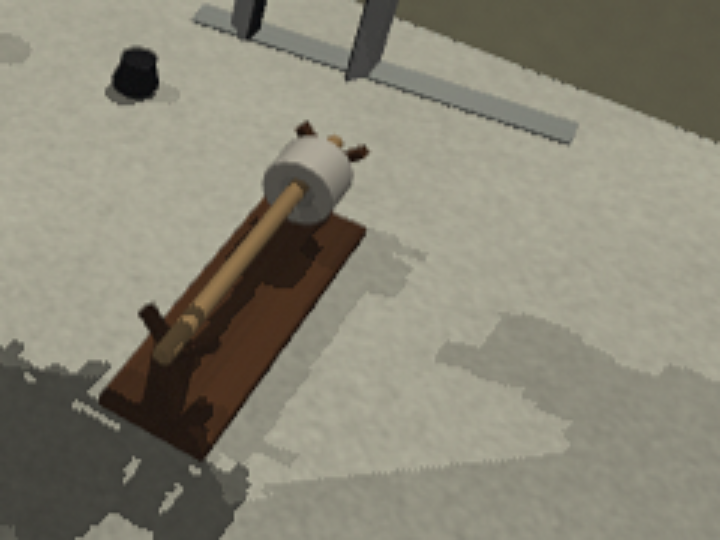

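The dowel lies in both forks, from (165,355) to (335,140), with the drum hanging at (305,180) between them. The gripper is clear, so I'm handing in.

```bash
python3 -c "
from bench import robot
print(robot.close_job())"
```

```text
the job is handed in; nothing more can be done
None
```

The job is handed in at about 19 s of the 61 s allowed: the catch was pressed and the lid sprang open, and the last picture shows the dowel lying in both forks with the drum hanging between them and the gripper clear (no verdict was returned).

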